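# Hold the board tester's covered key at half travel

## Task

Lever up the yellow lid of the blue board tester with the blade of the orange pry tool, swing it past upright so that it stays open, and lay the tool back on the green mat. Then, with the fingertips, press the red key in the well half way down (about 8 of its 16 mm) and keep it there: the program finishes while still holding it. Never press the key all the way down, which resets the tester, and leave the parts tray, the jar and the solder reel alone.

Things in the scene. Friction and masses are not known exactly. Their poses are not given: they have to be found in the camera images.
- tester: Fixed bench tester. Origin: under the centre of its well, at table height; x points from its front to its back, z up; the front roughly faces the robot. Well: blue box 120 (x) by 130 (y) by 60 mm high, 6 mm walls, floor 20 mm above the table, covered by the yellow lid. A grey panel block, 60 mm high, adjoins it from y = 65 to 155 mm.
- pry_slot (a point): Centre of the pry slot's mouth, on the tester's front face (60 mm in front of the tester origin, 54 mm above the table). The slot is cut through the middle of the front wall right under the lid: 56 mm wide (y), 12 mm high (48 to 60 mm above the table), open to the well behind. The key begins 45 mm behind it. Axes as the tester's.
- lid (a joint): Angle of the yellow lid in rad: 0 closed, grows as its front edge swings up and away from the robot, 1.57 upright, stop at 2.2. Flat plate 122 by 130 by 5 mm, 60 g, underside 60 mm above the table when closed. Stiff friction hinge: it stays at whatever angle it is left; about 0.8 N at the front edge moves it.
- lid_edge (a point): Middle of the lower front edge of the lid, directly over the pry slot (moves with the lid); x and z axes as the tester's when closed.
- lid_hinge (a point): Middle of the lid's hinge axis, at the well's rear top edge: 60 mm behind the tester origin (+x) and 62.5 mm above the table. The axis runs along the tester's y; the closed lid reaches 122 mm from it towards -x.
- key (a joint): Travel of the red key in m: 0 released, grows as it is pressed straight down, 0.016 fully down. Return spring: about 3 N to start moving it, 5.4 N at 8 mm, 7.8 N at 16 mm.
- key_top (a point): Centre of the flat top of the round red key (30 mm diameter), on the tester's origin axis, 54 mm above the table when released (6 mm below the closed lid). Moves with the key. Around its foot: a black collar of 42 mm diameter, top 32 mm above the table.
- mat: Fixed green mat, 200 (x) by 140 (y) by 3 mm. Origin: centre of its underside.
- pry_tool: Loose pry tool lying on the mat, 160 mm long, about 50 g. Origin: middle of its length, at the underside of the handle; x points along it to the blade tip, z up. Orange handle of 14 by 14 mm section from x = -80 to +10 mm; flat steel blade 12 mm wide (y) and 2 mm thick from x = +10 to +80 mm, its mid-plane 7 mm above the handle's underside.
- grip (a point): On the pry tool: centre of the handle's section at x = -15 mm, 7 mm above its underside; a good place to grip, across y. Axes as the tool's.
- blade_tip (a point): Middle of the end of the pry tool's blade, x = +80 mm, 7 mm above the handle's underside. Axes as the tool's.
- parts_tray: Bystander: grey divided tray, 180 (x) by 120 (y) by 35 mm, loose, with small components. Origin: centre of its underside.
- flux_jar: Bystander: amber jar, 56 mm diameter, 75 mm high, loose. Origin: centre of its underside.
- solder_reel: Bystander: solder reel standing on its flange, 60 mm diameter, 40 mm high, loose. Origin: centre of its underside.
Things that resemble listed ones, but are neither listed nor needed, are in the scene too. Of the things that look like the pry_tool, the middle-sized one is meant.

How it is judged:
By the outcome, as a careful person would: the job done as asked, in the order asked, and still so for the second after the job is handed in, while the arm keeps its last pose, push and grip.
It also fails if it takes over 72 s, if anything falls off the work surface, if the arm or the gripper's body presses on something with over 40 N, if the wrist force passes 120 N, or if a joint passes its speed limit or range.

## Robot

A 7-joint arm with a two-finger parallel gripper is mounted at the origin on the work surface. World frame = base frame: x ahead of the robot, y to its left, z up, the work surface at z = 0. Lengths are in m, angles in rad, forces in N, time in s.
With the tool pointing down it reaches from about 0.425 to 0.925 m from the base axis. Payload 6.8 kg.
Tool frame: the origin (TCP) lies midway between the tips of the shut fingers; the grasp point (between the pads) lies 19 mm behind it (grip_point_offset is the distance from the TCP to the grasp point, in m); y points along the fingers, x is the direction in which the jaws open and shut, and the axes are right-handed (so a half turn about y gives the same grasp; the last joint's range is limited). The gripper opens to 85 mm and grips with 20 to 120 N. Pads are 22 mm wide; open, the fingers measure 114 mm over their backs; the gripper's body (76 mm by 85 mm) begins 54 mm behind the grasp point. The pads swing forward as they close: fully open they stand 13 mm farther back than shut.
Start: joints at [1.15, 0.477, 0.022, 1.555, -0.011, 1.109, -0.083], TCP at [0.208, -0.642, 0.231] pointing down, gripper open.
Joint ranges: [-2.96, 2.96], [-0.34, 2.1], [-1.41, 1.46], [0.24, 2.44], [-1.37, 4.51], [0.17, 1.92], [-2.96, 2.96]. Speed limits (rad/s): [2.39, 2.39, 3.14, 3.14, 3.14, 3.14, 3.14].

## Interface

Orientations are given as a unit quaternion [w, x, y, z].
In Python, from station import get_obs, read_camera, hand_in, grip_point_offset gives the robot as it stands.
- The arm moves only by the tool play_rows, never from a script. Its argument "increments" is a list of rows, each a list of 2 entries, a list of its own where there are three numbers: the shift along the tool's x, y, z in m, then the turn, a rotation vector about the tool's x, y, z in degrees. In form: [[[tx, ty, tz], [ax, ay, az]], ...]. A call has 1 to 20 rows; each row shifts and turns the commanded pose from where the row before left it, along the tool's axes as they then stand; what a row does not reach is not made up. A row lasts 1/12 s, in which the tool goes at most 41.7 mm and 7.16 degrees, less where a joint would pass 70% of its speed; a pose out of reach is approached as far as the arm can. A call with a gripper value outside its range is refused whole. "gripper" is the finger opening in m, from 0 to 0.0854, set as the call begins (left out, the last holds). The fingers move at their own pace and stop on an object; "grip_force" is the grip in N (left out, the last holds). Time passes only in rows, so rows that do not move let the fingers close. It gives the time, the measured TCP pose, the force and the opening at its end, in the units of the state.
- get_obs(): the state, without advancing time (a new reading comes with each control period).
- read_camera(name): name is "side" or "top"; returns a dict with "color" (400x640x3 uint8, red, green, blue), "range_z" (400x640 float32, m along the optical axis (not along the pixel's ray), 0 where there is no reading), "intrinsics" (3x3 intrinsics, pixels), "R" (3x3) and "t" (3): a world point X has camera coordinates R X + t. Camera axes: x right, y down, z forward; pixel columns grow to the right and rows downward; lengths in m; the calibration is good to about 2 mm. A picture is of the moment at which its call begins.
- hand_in(): hands the job in, once; it reports no verdict.
The state is a dict: "t": time; "q": joint angles; "joint_vel": joint speeds; "joint_torque": joint torques, N m; "eef_pos": TCP position; "tool_rot": TCP orientation; "contact_force": force on the tool from outside, world axes, zero at the start; "torque": the same for the moment, N m; "gripper_width": opening from 0.0 (shut) to 1.0 (fully open).
Only numpy, scipy, OpenCV 4.12 (cv2) and the standard library are available. Lean on these libraries where they do the work, as an engineer would, in place of code of your own. Each camera call takes 0.05 s, during which the arm holds its last target. There are 200 camera calls.

## Working session

There is one attempt and no reset: what is moved stays moved. The work goes in short steps, Python scripts to look and compute and a tool call to move; the robot and the scene stay as the last step left them, time stands still between calls to the robot, and variables do not carry over. Pictures are saved under pics/ and viewed, about 8 in all and at most 12, crops included, and the job is handed in when it is done.

Besides the shell and the picture viewer there is one more tool, called after "Request:" by a JSON object that holds its "method" and its "body", one argument or row to a line. play_rows: Moves the arm, as the interface text tells. Its arguments: {"type":"object","properties":{"increments":{"type":"array","items":{"type":"array"}},"gripper":{"type":"number"},"grip_force":{"type":"number"}},"required":["increments"]}

```bash
mkdir -p pics; ls; cat > h.py <<'E'
import numpy as np,cv2
from station import *
def snap(n,f=None,crop=None,s=1):
    c=read_camera(n)
    np.savez(f'/tmp/{n}.npz',**c)
    if f:
        im=c['color'][:,:,::-1]
        if crop: x0,y0,x1,y1=crop; im=im[y0:y1,x0:x1]
        cv2.imwrite('pics/'+f,cv2.resize(im,None,fx=s,fy=s,interpolation=cv2.INTER_CUBIC))
    return c
def load(n): return dict(np.load(f'/tmp/{n}.npz'))
def px(c,u,v,z=None):
    "world point of pixel; z: on plane z, else by depth"
    r=np.linalg.inv(c['intrinsics'])@[u,v,1]; R,t=c['R'],c['t']
    if z is None:
        d=np.median(c['range_z'][int(v)-1:int(v)+2,int(u)-1:int(u)+2]); return R.T@(r*d-t)
    o=-R.T@t; w=R.T@r; return o+w*(z-o[2])/w[2]
def proj(c,X):
    p=c['intrinsics']@(c['R']@np.array(X)+c['t']); return p[:2]/p[2]
E
python3 - <<'E'
from h import *
a=snap('top','top0.png');b=snap('side','side0.png')
print(get_obs(),grip_point_offset)
for c in(a,b):print(-c['R'].T@c['t'],c['R'])
E
```

```text
pics
{'t': 0.1, 'q': array([ 1.14991088,  0.4777399 ,  0.02233189,  1.55633285, -0.01155075,
        1.10927689, -0.08308834]), 'joint_vel': array([-4.95578796e-04, -1.67157442e-03,  7.73117124e-05, -5.70876954e-04,
        7.45633625e-04, -4.86060783e-04, -1.43073093e-04]), 'joint_torque': array([ 4.52857377e-03, -5.97758460e+01,  1.61365494e+00, -2.81952274e+01,
        1.28700395e-02,  4.98922658e-03,  3.33005653e-05]), 'eef_pos': array([ 0.20755557, -0.64175074,  0.23041597]), 'tool_rot': array([ 0.57209871, -0.57146028,  0.41649418, -0.41553437]), 'contact_force': array([ 0.78023052, -0.00625644, -0.29830901]), 'torque': array([ 0.00677439, -0.02445957, -0.03028648]), 'gripper_width': 1.0011972952117658} 0.0187
[ 0.3540041  -0.00531444  1.04287187] [[ 0.01883316 -0.99971752  0.01449773]
 [-0.9848218  -0.02105102 -0.17228721]
 [ 0.17254373 -0.01103297 -0.98494007]]
[0.21064504 0.59478897 0.88815992] [[-0.89740029 -0.44106524  0.01158389]
 [-0.35069188  0.69710092 -0.62535231]
 [ 0.26774603 -0.56525372 -0.78025656]]
```

View pics/top0.png

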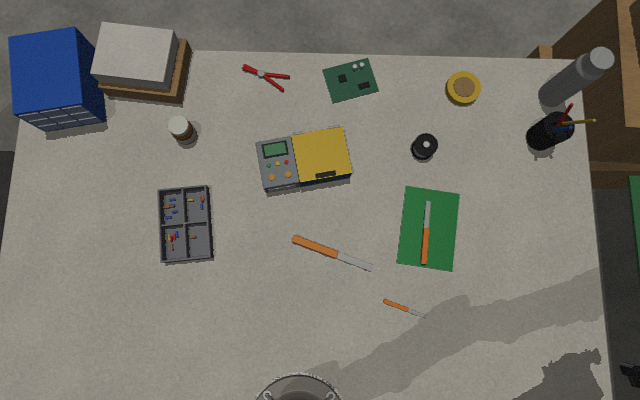

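View pics/side0.png

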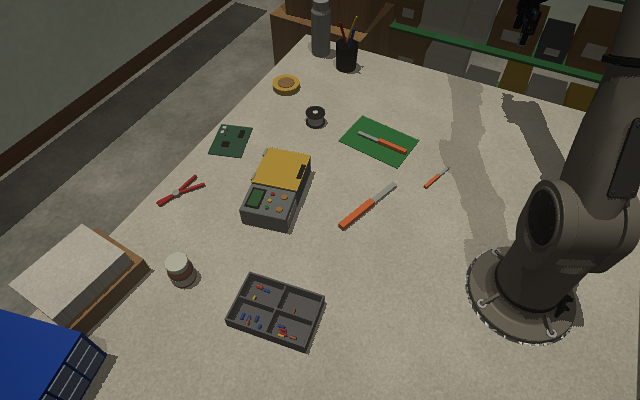

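Lookalikes of the pry tool are a large one at top (332,252), one on the mat at (427,232), and a small one at (404,308). The one on the mat is middle-sized, so I choose it. The tester is at (322,155), its slot near (326,175), and the blade points away from the robot. Next I check both in close crops.

```bash
python3 - <<'E'
from h import *
c=load('top');im=c['color'][:,:,::-1]
A=cv2.resize(im[175:280,385:470],None,fx=5.5,fy=5.5,interpolation=cv2.INTER_CUBIC)
B=cv2.resize(im[115:200,250:360],None,fx=5,fy=5,interpolation=cv2.INTER_CUBIC)
cv2.imwrite('pics/mat.png',A);cv2.imwrite('pics/tester.png',B)
h=cv2.cvtColor(im,cv2.COLOR_BGR2HSV)
def blob(lo,hi,box,z):
    x0,y0,x1,y1=box
    m=cv2.inRange(h[y0:y1,x0:x1],lo,hi); v,u=np.nonzero(m)
    r=cv2.minAreaRect(np.c_[u+x0,v+y0].astype(np.float32)); 
    print(len(u),r); P=np.array([px(c,a,b,z) for a,b in cv2.boxPoints(r)]); print(P.round(4),P.mean(0).round(4))
blob((5,150,100),(16,255,255),(390,175,470,280),.017)   # handle
blob((20,120,80),(32,255,255),(285,115,360,195),.065)   # lid
E
```

```text
195 ((424.64996337890625, 245.5499725341797), (5.368755340576172, 35.357086181640625), 4.398705005645752)
[[ 0.3858 -0.2924  0.017 ]
 [ 0.4731 -0.3016  0.017 ]
 [ 0.4723 -0.315   0.017 ]
 [ 0.385  -0.3056  0.017 ]] [ 0.4291 -0.3037  0.017 ]
2427 ((321.2090148925781, 153.7221221923828), (48.08781051635742, 53.18661117553711), 79.2156982421875)
[[ 0.6902  0.0341  0.065 ]
 [ 0.7191 -0.0947  0.065 ]
 [ 0.5991 -0.1172  0.065 ]
 [ 0.5716  0.0092  0.065 ]] [ 0.645  -0.0421  0.065 ]
```

View pics/mat.png

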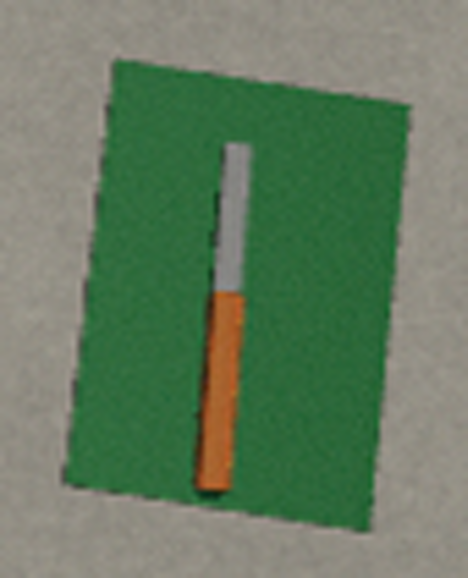

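View pics/tester.png

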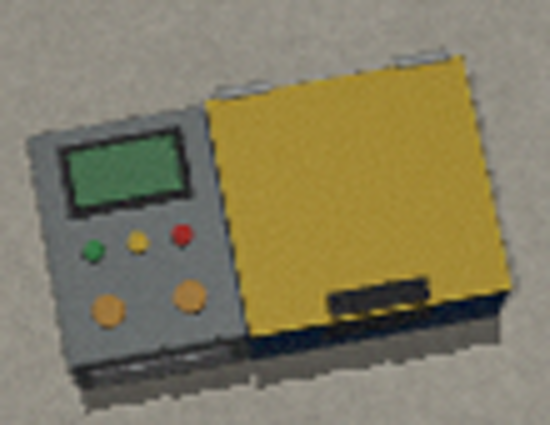

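```bash
cat >> h.py <<'E'
from scipy.spatial.transform import Rotation as Ro
def eef():
    o=get_obs(); w,x,y,z=o['tool_rot']; return o,np.array(o['eef_pos']),Ro.from_quat([x,y,z,w])
def goal(p,yaw_x):
    "needed shift in tool axes (current attitude) & turn about tool, for TCP at p, pointing down, tool x along +-yaw_x"
    o,e,R=eef(); M=R.as_matrix()
    best=None
    for s in(0,np.pi):
        a=yaw_x+s; X=np.array([np.cos(a),np.sin(a),0]);Y=np.array([0,0,-1.]);G=np.c_[X,Y,np.cross(X,Y)]
        rv=np.degrees((R.inv()*Ro.from_matrix(G)).as_rotvec())
        if best is None or abs(rv).max()<abs(best[0]).max(): best=(rv,G)
    d=np.array(p)-e
    print('t',o['t'],'turn',best[0].round(2),'shift now-axes',(M.T@d*1000).round(1),'after-turn',(best[1].T@d*1000).round(1))
    return best
E
python3 - <<'E'
from h import *
c=load('top')
P=[px(c,250+a/5-.4,115+b/5-.4,.065) for a,b in((208,100),(463,57),(510,290),(248,336))]
P=np.array(P);print(P.round(4),P.mean(0).round(4))
# fit rigid 122x130 : corners local (x from origin frame): back x=+60, front -62
L=np.array([[60,65],[60,-65],[-62,-65],[-62,65]])/1000
A=P[:,:2]; Hc=(L-L.mean(0)).T@(A-A.mean(0)); th=np.arctan2(Hc[0,1]-Hc[1,0],Hc[0,0]+Hc[1,1])
Rt=np.array([[np.cos(th),-np.sin(th)],[np.sin(th),np.cos(th)]]); t=A.mean(0)-Rt@L.mean(0)
print('yaw',th,'org',t,'res',(A-(L@Rt.T+t)).round(4).tolist())
# depth z check of lid top, and tool tip / mat
print(px(c,321,150),px(c,425,245),px(c,440,215))
print('tip',px(c,385+238/5.5-.4,175+143/5.5-.4,.011),'tail',px(c,385+213/5.5-.4,175+489/5.5-.4,.01))
print('step',px(c,385+228/5.5-.4,175+292/5.5-.4,.014))
M=[px(c,385+a/5.5-.4,175+b/5.5-.4,.003) for a,b in((115,60),(411,105),(369,531),(64,485))]; print(np.round(M,4))
o,e,R=eef();print(R.as_matrix().round(3))
goal([.449,-.306,.15],np.pi/2-.106)
E
```

```text
[[ 0.6915  0.0326  0.065 ]
 [ 0.7167 -0.0931  0.065 ]
 [ 0.5985 -0.1166  0.065 ]
 [ 0.5728  0.0101  0.065 ]] [ 0.6449 -0.0417  0.065 ]
yaw 0.19570563641831903 org [ 0.64587399 -0.04153786] res [[-0.0006, -0.0013], [-0.0006, 0.0005], [0.0008, 0.0008], [0.0004, -0.0]]
[ 0.6540141  -0.04143649  0.06425984] [ 0.43026743 -0.305146    0.01493654] [ 0.50810327 -0.34917358  0.00308539]
tip [ 0.54325217 -0.31691698  0.011     ] tail [ 0.384816   -0.30108761  0.01      ]
step [ 0.47363802 -0.3093368   0.014     ]
[[ 0.583  -0.2627  0.003 ]
 [ 0.5645 -0.4011  0.003 ]
 [ 0.3676 -0.3734  0.003 ]
 [ 0.3855 -0.2354  0.003 ]]
[[ 0.308 -0.001  0.951]
 [-0.951  0.002  0.308]
 [-0.002 -1.    -0.   ]]
t 0.1 turn [ 2.0e-02  2.4e+01 -9.0e-02] shift now-axes [-245.    80.8  333.1] after-turn [-359.4   80.4  204.6]
```

The crops confirm a mid-size tool at yaw −0.10 with its tip at (0.543, −0.317) and its grip at about (0.449, −0.307). The tester origin is about (0.646, −0.0415), yaw 0.196, with the slot side facing the robot.

Request:
{"method": "play_rows", "body": {
  "increments": [
    [[0,0,0],[0,6,0]],
    [[0,0,0],[0,6,0]],
    [[0,0,0],[0,6,0]],
    [[0,0,0],[0,6,0]],
    [[-0.024,0.006,0.0137],[0,0,0]],
    [[-0.024,0.006,0.0137],[0,0,0]],
    [[-0.024,0.006,0.0137],[0,0,0]],
    [[-0.024,0.006,0.0137],[0,0,0]],
    [[-0.024,0.006,0.0137],[0,0,0]],
    [[-0.024,0.006,0.0137],[0,0,0]],
    [[-0.024,0.006,0.0137],[0,0,0]],
    [[-0.024,0.006,0.0137],[0,0,0]],
    [[-0.024,0.006,0.0137],[0,0,0]],
    [[-0.024,0.006,0.0137],[0,0,0]],
    [[-0.024,0.006,0.0137],[0,0,0]],
    [[-0.024,0.006,0.0137],[0,0,0]],
    [[-0.024,0.006,0.0137],[0,0,0]],
    [[-0.024,0.006,0.0137],[0,0,0]],
    [[-0.024,0.006,0.0137],[0,0,0]],
    [[0,0,0],[0,0,0]]
  ],
  "gripper": 0.05,
  "grip_force": 60
}}

```text
t: 1.77
eef_pos: [0.4534, -0.2997, 0.14]
tool_rot: [0.476, -0.474, 0.525, -0.523]
contact_force: [1.0, 0.8, 0.3]
gripper_width: 0.588
```

```bash
python3 - <<'E'
from h import *
goal([.449,-.307,.006],np.pi/2-.102)
o,e,R=eef();print(e,R.as_matrix().round(3))
snap('side','s1.png',(330,80,490,220),4)
E
```

```text
t 1.7667 turn [ 0.02  0.24 -0.22] shift now-axes [  8.2 134.   -3.6] after-turn [  7.7 134.   -3.6]
[ 0.45341279 -0.29970971  0.13998757] [[-0.098 -0.     0.995]
 [-0.995  0.004 -0.098]
 [-0.004 -1.    -0.   ]]
```

View pics/s1.png

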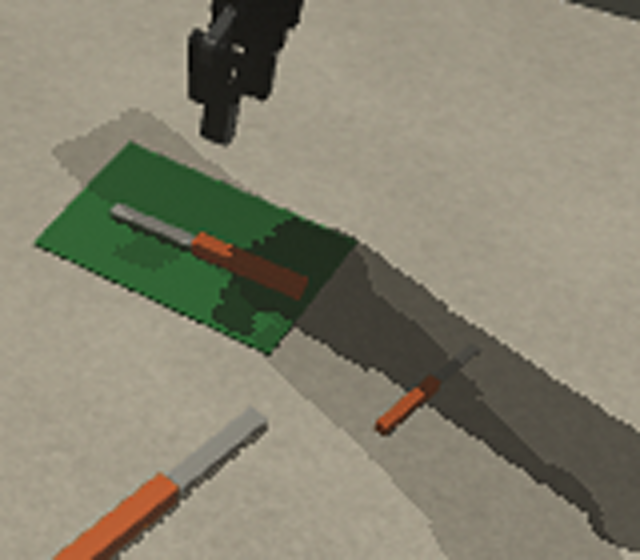

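The picture shows the hand above the mat and the chosen tool still in place, with its tip at crop (118,210) and the blade step at (197,240). I descend and grip.

Request:
{"method": "play_rows", "body": {
  "increments": [
    [[0.0077,0.0,-0.0036],[0,0,0]],
    [[0,0.02,0],[0,0,0]],
    [[0,0.02,0],[0,0,0]],
    [[0,0.02,0],[0,0,0]],
    [[0,0.02,0],[0,0,0]],
    [[0,0.02,0],[0,0,0]],
    [[0,0.014,0],[0,0,0]],
    [[0,0.01,0],[0,0,0]],
    [[0,0.01,0],[0,0,0]],
    [[0,0,0],[0,0,0]],
    [[0,0,0],[0,0,0]]
  ]
}}

```text
t: 2.73
eef_pos: [0.4454, -0.314, 0.0073]
tool_rot: [0.472, -0.473, 0.526, -0.526]
contact_force: [0.5, 0.6, 0.4]
gripper_width: 0.585
```

Request:
{"method": "play_rows", "body": {
  "increments": [
    [[0,0,0],[0,0,0]],
    [[0,0,0],[0,0,0]],
    [[0,0,0],[0,0,0]],
    [[0,0,0],[0,0,0]],
    [[0,0,0],[0,0,0]],
    [[0,0,0],[0,0,0]],
    [[0,0,0],[0,0,0]],
    [[0,0,0],[0,0,0]]
  ],
  "gripper": 0.0,
  "grip_force": 70
}}

```text
t: 3.4
eef_pos: [0.4464, -0.3136, 0.0084]
tool_rot: [-0.473, 0.473, -0.525, 0.526]
contact_force: [-0.6, 0.6, 5.4]
gripper_width: 0.139
```

```bash
python3 - <<'E'
from h import *
o,e,R=eef();print(e,R.as_matrix().round(3),o['contact_force'],o['gripper_width'])
E
```

```text
[ 0.44640671 -0.31361203  0.00838275] [[-0.106  0.001  0.994]
 [-0.994 -0.001 -0.106]
 [ 0.001 -1.     0.001]] [-0.56398179  0.59089341  5.43585523] 0.13911463396110024
```

Request:
{"method": "play_rows", "body": {
  "increments": [
    [[0,-0.008,0],[0,0,0]],
    [[0,-0.02,0],[0,0,0]],
    [[0,-0.02,0],[0,0,0]],
    [[0,-0.02,0],[0,0,0]],
    [[0,-0.02,0],[0,0,0]],
    [[0,-0.012,0],[0,0,0]],
    [[0,0,0],[0,0,0]],
    [[0,0,0],[0,0,0]]
  ]
}}

```text
t: 4.07
eef_pos: [0.4462, -0.3135, 0.1082]
tool_rot: [-0.473, 0.473, -0.525, 0.526]
contact_force: [-0.4, -0.4, -1.1]
gripper_width: 0.137
```

```bash
python3 - <<'E'
from h import *
c=snap('side','s2.png',(310,30,510,180),4)
d=snap('top')
cv2.imwrite('pics/t2.png',cv2.resize(d['color'][150:300,360:500,::-1],None,fx=4,fy=4,interpolation=cv2.INTER_CUBIC))
o,e,R=eef();print(e,o['contact_force'],o['gripper_width'],R.as_matrix().round(3))
print('pred tip side',proj(c,e+R.apply([0,-.0016,.097])),'top',proj(d,e+R.apply([0,-.0016,.097])),proj(c,e))
# slot approach target: grip 97mm behind tip
yaw=.196; f=np.array([np.cos(yaw),np.sin(yaw),0]); T=np.array([.6459,-.0415,0])
tip=T+f*(-.062-.03)+[0,0,.054]
goal(tip-f*.097-[0,0,.0016],np.pi/2+yaw)
E
```

```text
[ 0.44519105 -0.31294577  0.10663295] [ 0.30305382  0.41872993 -0.71068303] 0.13680029801455096 [[-0.106 -0.001  0.994]
 [-0.994  0.001 -0.106]
 [-0.    -1.    -0.001]]
pred tip side [361.06331311 104.67482906] top [443.03066284 194.01577614] [391.39895068 117.31032934]
t 4.1667 turn [  0.06 -17.3   -0.04] shift now-axes [-234.9   54.4   -9.5] after-turn [-227.2   54.2   60.7]
```

View pics/s2.png

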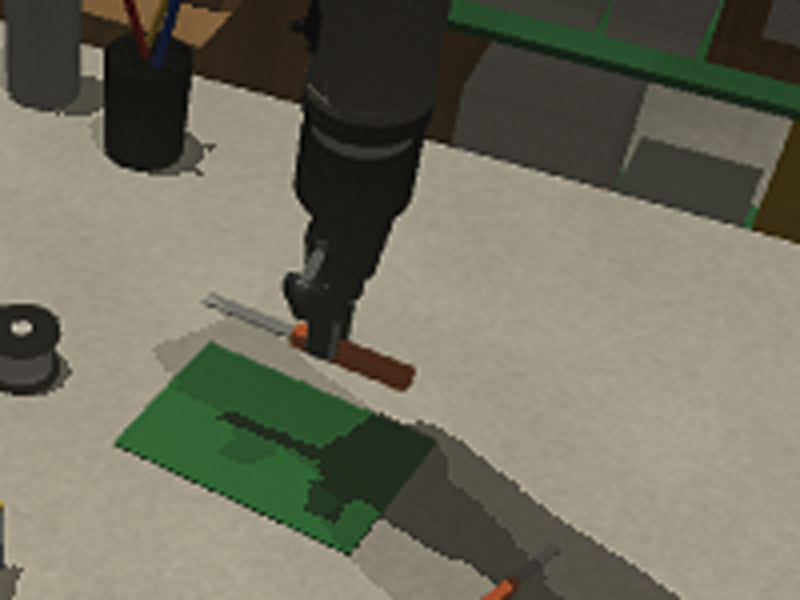

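View pics/t2.png

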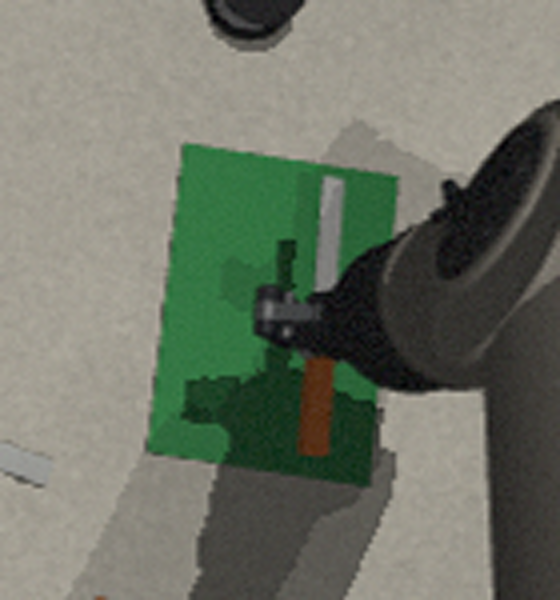

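Views agree with the prediction to about 1 px: tip seen at side (362,104) and top (443,195). The grasp is straight, so I move to the front of the slot.

Request:
{"method": "play_rows", "body": {
  "increments": [
    [[0,0,0],[0,-5.8,0]],
    [[0,0,0],[0,-5.8,0]],
    [[0,0,0],[0,-5.7,0]],
    [[-0.02,0,0.0],[0,0,0]],
    [[-0.02,0,0.004],[0,0,0]],
    [[-0.02,0,0.005],[0,0,0]],
    [[-0.02,0,0.005],[0,0,0]],
    [[-0.02,0,0.005],[0,0,0]],
    [[-0.02,0.005,0.005],[0,0,0]],
    [[-0.02,0.005,0.006],[0,0,0]],
    [[-0.02,0.005,0.006],[0,0,0]],
    [[-0.02,0.005,0.006],[0,0,0]],
    [[-0.02,0.006,0.006],[0,0,0]],
    [[-0.02,0.008,0.006],[0,0,0]],
    [[-0.007,0.01,0.006],[0,0,0]],
    [[0,0.01,0],[0,0,0]],
    [[0,0,0],[0,0,0]],
    [[0,0,0],[0,0,0]],
    [[0,0,0],[0,0,0]]
  ]
}}

```text
t: 5.75
eef_pos: [0.4601, -0.0804, 0.0531]
tool_rot: [-0.546, 0.546, -0.449, 0.449]
contact_force: [0.1, -0.8, -0.7]
gripper_width: 0.138
```

```bash
python3 - <<'E'
from h import *
c=snap('side');d=snap('top')
A=cv2.resize(c['color'][130:230,230:380,::-1],None,fx=4,fy=4,interpolation=cv2.INTER_CUBIC)
B=cv2.resize(d['color'][120:220,260:400,::-1],None,fx=4,fy=4,interpolation=cv2.INTER_CUBIC)
B=cv2.copyMakeBorder(B,0,0,0,600-B.shape[1],0); 
cv2.imwrite('pics/st3.png',cv2.resize(np.vstack([A,B]),None,fx=.75,fy=.75,interpolation=cv2.INTER_AREA))
o,e,R=eef();print(e,o['contact_force'],R.as_matrix().round(3))
yaw=.196; f=np.array([np.cos(yaw),np.sin(yaw),0]); T=np.array([.6459,-.0415,0])
tip=T+f*(-.062-.03)+[0,0,.054]
goal(tip-f*.097-[0,0,.0016],np.pi/2+yaw)
tp=e+R.apply([0,-.0016,.097]);print('tip',tp,(proj(c,tp)-[230,130])*3,(proj(d,tp)-[260,120])*3+[0,300])
E
```

```text
[ 0.46056483 -0.08018103  0.05358241] [ 0.04594399  0.48473255 -0.36631883] [[ 0.193  0.001  0.981]
 [-0.981 -0.     0.193]
 [ 0.001 -1.     0.   ]]
t 5.85 turn [-0.02 -0.12  0.03] shift now-axes [-1.8  1.2  0.3] after-turn [-1.8  1.2  0.3]
tip [ 0.55574674 -0.0614921   0.05522161] [255.13943222 139.56595904] [205.53009907 510.51269166]
```

View pics/st3.png

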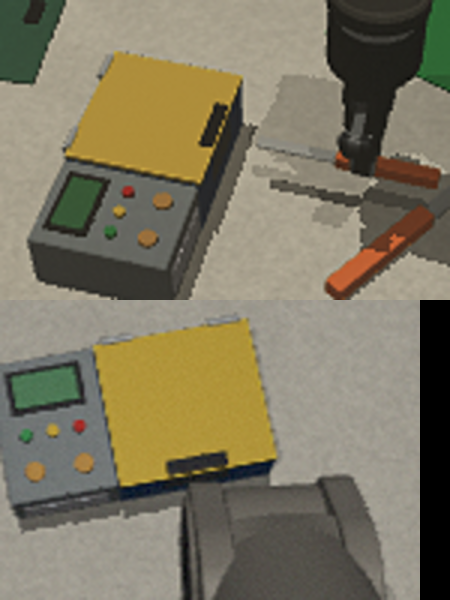

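```bash
python3 - <<'E'
from h import *
c=load('side');yaw=.196
Rz=Ro.from_rotvec([0,0,yaw]);T=np.array([.6459,-.0415,0])
for n,L in dict(frR=[-.062,-.065,.065],frL=[-.062,.065,.065],bkR=[.06,-.065,.065],bkL=[.06,.065,.065]).items():
    print(n,((proj(c,T+Rz.apply(L))-[230,130])*3).round(1))
# depth on blade
o,e,R=eef()
for u,v in((268,147),(285,149),(300,151),(320,155)):
    P=px(c,230+u/3-.3,130+v/3-.3); print(u,P.round(4),R.inv().apply(P-e).round(4))
E
```

```text
frR [241.8  75.1]
frL [198.3 182.2]
bkR [113.6  49.4]
bkL [ 61.5 152.8]
268 [ 0.5435 -0.0603  0.0541] [-0.0035 -0.0004  0.0852]
285 [ 0.5282 -0.0627  0.0568] [-0.0041 -0.0032  0.0697]
300 [ 0.5161 -0.0675  0.0556] [-0.0017 -0.002   0.0569]
320 [ 0.4985 -0.0709  0.0559] [-0.0018 -0.0023  0.039 ]
```

Image offsets match the camera calibration error and the blade is level, so I insert it 50 mm (about 18 mm past the front face).

Request:
{"method": "play_rows", "body": {
  "increments": [
    [[-0.002,0.001,0.005],[0,0,0]],
    [[0,0,0.005],[0,0,0]],
    [[0,0,0.005],[0,0,0]],
    [[0,0,0.005],[0,0,0]],
    [[0,0,0.005],[0,0,0]],
    [[0,0,0.005],[0,0,0]],
    [[0,0,0.004],[0,0,0]],
    [[0,0,0.004],[0,0,0]],
    [[0,0,0.004],[0,0,0]],
    [[0,0,0.004],[0,0,0]],
    [[0,0,0.004],[0,0,0]],
    [[0,0,0],[0,0,0]],
    [[0,0,0],[0,0,0]]
  ]
}}

```text
t: 6.93
eef_pos: [0.5093, -0.0672, 0.0522]
tool_rot: [-0.547, 0.547, -0.449, 0.449]
contact_force: [-0.8, -0.0, 0.1]
gripper_width: 0.138
```

```bash
python3 - <<'E'
from h import *
c=snap('side','s4.png',(230,130,380,230),5)
o,e,R=eef();print(e,o['contact_force'],o['torque'],o['gripper_width'])
E
```

```text
[ 0.50893462 -0.06731694  0.05221987] [ 0.56072163 -1.37258311 -1.60155534] [0.0265134  0.02043533 0.0605959 ] 0.1358994035119878
```

View pics/s4.png

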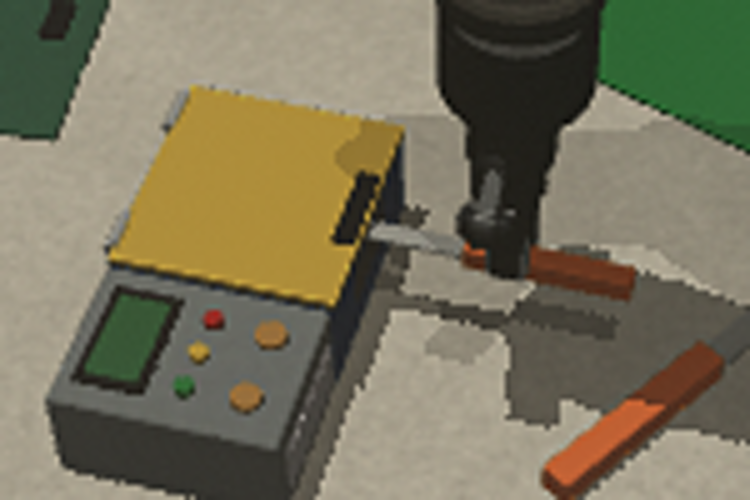

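Blade is inside the slot at crop (370,232), and contact force is about zero. I work out the arc for the lift.

```bash
python3 - <<'E'
import numpy as np
th=np.linspace(0,2.0,21);r=.1
x=-r*np.cos(th)-.0025*np.sin(th); z=r*np.sin(th)-.0025*np.cos(th)-.001
print([[0,-round(b,4),round(a,4)] for a,b in zip(np.diff(x),np.diff(z))],x[-1],z[-1])
E
```

```text
[[0, np.float64(-0.01), np.float64(0.0002)], [0, np.float64(-0.0099), np.float64(0.0012)], [0, np.float64(-0.0097), np.float64(0.0022)], [0, np.float64(-0.0095), np.float64(0.0032)], [0, np.float64(-0.0091), np.float64(0.0041)], [0, np.float64(-0.0087), np.float64(0.005)], [0, np.float64(-0.0081), np.float64(0.0059)], [0, np.float64(-0.0075), np.float64(0.0066)], [0, np.float64(-0.0068), np.float64(0.0073)], [0, np.float64(-0.006), np.float64(0.008)], [0, np.float64(-0.0052), np.float64(0.0085)], [0, np.float64(-0.0043), np.float64(0.009)], [0, np.float64(-0.0034), np.float64(0.0094)], [0, np.float64(-0.0024), np.float64(0.0097)], [0, np.float64(-0.0015), np.float64(0.0099)], [0, np.float64(-0.0005), np.float64(0.01)], [0, np.float64(0.0005), np.float64(0.01)], [0, np.float64(0.0015), np.float64(0.0099)], [0, np.float64(0.0025), np.float64(0.0097)], [0, np.float64(0.0035), np.float64(0.0094)]] 0.03934144008765004 0.09097010977393603
```

First half of the arc, to about 0.6 rad, then a check.

Request:
{"method": "play_rows", "body": {
  "increments": [
    [[0,-0.003,0.001],[0,0,0]],
    [[0,-0.002,0.001],[0,0,0]],
    [[0,-0.005,0],[0,0,0]],
    [[0,-0.005,0],[0,0,0]],
    [[0,-0.005,0.0005],[0,0,0]],
    [[0,-0.005,0.0007],[0,0,0]],
    [[0,-0.005,0.001],[0,0,0]],
    [[0,-0.0047,0.0012],[0,0,0]],
    [[0,-0.0095,0.0032],[0,0,0]],
    [[0,-0.0091,0.0041],[0,0,0]],
    [[0,-0.0087,0.005],[0,0,0]],
    [[0,0,0],[0,0,0]],
    [[0,0,0],[0,0,0]]
  ]
}}

```text
t: 8.07
eef_pos: [0.5278, -0.0637, 0.1152]
tool_rot: [0.547, -0.546, 0.448, -0.449]
contact_force: [-0.5, -0.1, -1.2]
gripper_width: 0.135
```

```bash
python3 - <<'E'
from h import *
c=snap('side','s5.png',(210,70,390,220),3.3)
o,e,R=eef();print(e,o['contact_force'],o['torque'],R.as_matrix().round(3).tolist())
E
```

```text
[ 0.52700905 -0.06381115  0.11462026] [-0.03912838 -0.36522332 -1.16222772] [-0.01910896  0.01140197  0.00272443] [[0.195, 0.001, 0.981], [-0.981, -0.0, 0.195], [0.0, -1.0, 0.001]]
```

View pics/s5.png

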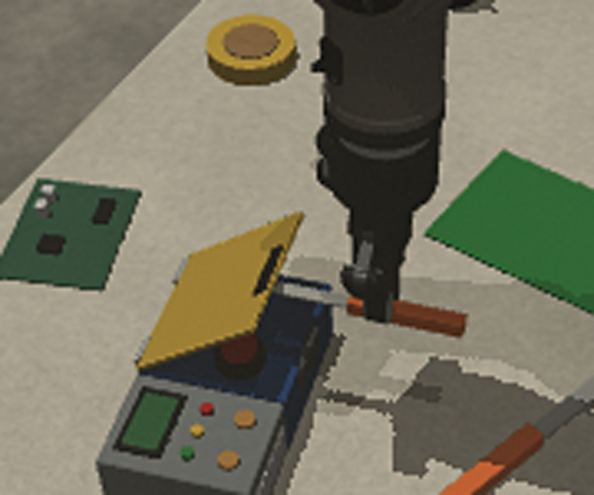

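The lid is up at about 35°, with its front edge at crop (300,215)–(255,330) and the red key visible at (240,347). I continue past upright.

Request:
{"method": "play_rows", "body": {
  "increments": [
    [[0,-0.0081,0.0059],[0,0,0]],
    [[0,-0.0075,0.0066],[0,0,0]],
    [[0,-0.0068,0.0073],[0,0,0]],
    [[0,-0.006,0.008],[0,0,0]],
    [[0,-0.0052,0.0085],[0,0,0]],
    [[0,-0.0043,0.009],[0,0,0]],
    [[0,-0.0034,0.0094],[0,0,0]],
    [[0,-0.0024,0.0097],[0,0,0]],
    [[0,-0.0015,0.0099],[0,0,0]],
    [[0,-0.0005,0.01],[0,0,0]],
    [[0,0.0005,0.01],[0,0,0]],
    [[0,0.0015,0.0099],[0,0,0]],
    [[0,0.0025,0.0097],[0,0,0]],
    [[0,0.0035,0.0094],[0,0,0]],
    [[0,0,0],[0,0,0]],
    [[0,0,0],[0,0,0]]
  ]
}}

```text
t: 9.45
eef_pos: [0.6475, -0.0397, 0.1512]
tool_rot: [-0.546, 0.547, -0.449, 0.448]
contact_force: [0.2, -0.4, 0.3]
gripper_width: 0.136
```

```bash
python3 - <<'E'
from h import *
o,e,R=eef();print(e,o['contact_force'],o['torque'])
T=np.array([.6459,-.0415,0]);Rz=Ro.from_rotvec([0,0,.196])
c=snap('side');d=snap('top')
# lid angle from yellow pixel depths in tester frame
for c in(c,d):
    h=cv2.cvtColor(c['color'],cv2.COLOR_RGB2HSV);m=cv2.inRange(h,(20,120,40),(32,255,255));m=cv2.erode(m,np.ones((3,3)))
    v,u=np.nonzero(m*(c['range_z']>0))
    P=(np.linalg.inv(c['intrinsics'])@np.c_[u,v,np.ones(len(u))].T*c['range_z'][v,u]).T
    P=Rz.inv().apply((P-c['t'])@c['R']-T)
    P=P[(abs(P[:,1])<.07)&(P[:,0]>-.05)&(P[:,0]<.2)&(P[:,2]>.07)]
    if len(P)>10: print(len(P),P.min(0),P.max(0),'angle',np.pi-np.arctan2(*np.polyfit(P[:,0],P[:,2],1)[:1],1) if 0 else np.polyfit(P[:,2],P[:,0],1))
E
```

```text
[ 0.6474692  -0.03967701  0.15119175] [ 0.19358456 -0.41272173  0.27181435] [ 0.00434224 -0.00171877  0.03287064]
1177 [ 0.05858197 -0.05958603  0.07007493] [0.11176739 0.06655973 0.1745787 ] angle [0.48414165 0.0265417 ]
399 [0.07048838 0.02814044 0.09156816] [0.11149693 0.0623626  0.17294598] angle [0.48223385 0.02747241]
```

Lid is at about 2.02 rad by both cameras. I back off along the blade axis, then move above the mat.

Request:
{"method": "play_rows", "body": {
  "increments": [
    [[0,0,-0.015],[0,0,0]],
    [[0,0,-0.022],[0,0,0]],
    [[0,0,-0.022],[0,0,0]],
    [[0,0,-0.022],[0,0,0]],
    [[0,0,-0.022],[0,0,0]],
    [[0,0,-0.022],[0,0,0]],
    [[0,0,-0.022],[0,0,0]],
    [[0,0,0],[0,6,0]],
    [[0,0,0],[0,6,0]],
    [[0,0,0],[0,6,0]],
    [[0,0,0],[0,1,0]],
    [[0,0,0],[0,0,0]]
  ]
}}

```text
t: 10.55
eef_pos: [0.503, -0.0686, 0.1523]
tool_rot: [-0.465, 0.465, -0.532, 0.533]
contact_force: [0.7, -0.3, -1.3]
gripper_width: 0.133
```

```bash
python3 - <<'E'
from h import *
f=np.array([np.cos(.137),-np.sin(.137),0])
print(eef()[1]);goal(np.array([.475,-.318,.0095])-.0175*f,np.pi/2-.137)
E
```

```text
[ 0.50302081 -0.06856458  0.15230839]
t 10.55 turn [-0.02  0.16  0.01] shift now-axes [250.9 142.9 -12. ] after-turn [250.9 142.8 -11.2]
```

Request:
{"method": "play_rows", "body": {
  "increments": [
    [[0.015,0,-0.001],[0,0,0]],
    [[0.022,0,-0.001],[0,0,0]],
    [[0.022,0,-0.001],[0,0,0]],
    [[0.022,0,-0.001],[0,0,0]],
    [[0.022,0,-0.001],[0,0,0]],
    [[0.022,0,-0.001],[0,0,0]],
    [[0.022,0,-0.001],[0,0,0]],
    [[0.022,0,-0.001],[0,0,0]],
    [[0.022,0.01,-0.001],[0,0,0]],
    [[0.022,0.015,-0.001],[0,0,0]],
    [[0.022,0.015,-0.001],[0,0,0]],
    [[0.016,0.015,0],[0,0,0]],
    [[0,0.015,0],[0,0,0]],
    [[0,0.015,0],[0,0,0]],
    [[0,0.015,0],[0,0,0]],
    [[0,0.01,0],[0,0,0]],
    [[0,0,0],[0,0,0]],
    [[0,0,0],[0,0,0]]
  ]
}}

```text
t: 12.05
eef_pos: [0.4582, -0.3155, 0.0419]
tool_rot: [0.465, -0.465, 0.533, -0.532]
contact_force: [0.2, 0.2, -0.7]
gripper_width: 0.132
```

```bash
python3 - <<'E'
from h import *
f=np.array([np.cos(.137),-np.sin(.137),0])
print(eef()[1]);goal(np.array([.475,-.318,.0095])-.0175*f,np.pi/2-.137)
E
```

```text
[ 0.45817601 -0.31548795  0.04185173]
t 12.05 turn [ 0.05  0.14 -0.02] shift now-axes [ 0.2 32.4 -0.5] after-turn [ 0.2 32.4 -0.5]
```

Request:
{"method": "play_rows", "body": {
  "increments": [
    [[0,0.01,0],[0,0,0]],
    [[0,0.008,0],[0,0,0]],
    [[0,0.006,0],[0,0,0]],
    [[0,0.004,0],[0,0,0]],
    [[0,0.002,0],[0,0,0]],
    [[0,0.0015,0],[0,0,0]],
    [[0,0,0],[0,0,0]],
    [[0,0,0],[0,0,0]]
  ]
}}

```text
t: 12.72
eef_pos: [0.4585, -0.3158, 0.0106]
tool_rot: [-0.465, 0.465, -0.533, 0.533]
contact_force: [0.3, 0.2, -0.3]
gripper_width: 0.136
```

```bash
python3 - <<'E'
from h import *
o,e,R=eef();print(e,o['contact_force'],o['torque'])
E
```

```text
[ 0.4585309  -0.31575216  0.01063625] [ 0.26829483  0.17215197 -0.2566996 ] [ 0.02137411 -0.00431521  0.01634718]
```

Request:
{"method": "play_rows", "body": {
  "increments": [
    [[0,0.001,0],[0,0,0]],
    [[0,0.001,0],[0,0,0]],
    [[0,0,0],[0,0,0]]
  ]
}}

```text
t: 12.97
eef_pos: [0.4584, -0.3156, 0.0085]
tool_rot: [-0.465, 0.465, -0.533, 0.533]
contact_force: [-1.0, 0.2, -0.4]
gripper_width: 0.137
```

Request:
{"method": "play_rows", "body": {
  "increments": [
    [[0,0,0],[0,0,0]],
    [[0,0,0],[0,0,0]],
    [[0,0,0],[0,0,0]],
    [[0,0,0],[0,0,0]],
    [[0,0,0],[0,0,0]],
    [[0,-0.01,0],[0,0,0]],
    [[0,-0.02,0],[0,0,0]],
    [[0,-0.025,0],[0,0,0]],
    [[0,-0.03,0],[0,0,0]],
    [[0,-0.03,0],[0,0,0]],
    [[0,-0.03,0],[0,0,0]],
    [[0,-0.02,0],[0,0,0]],
    [[0,0,0],[0,0,0]]
  ],
  "gripper": 0.045
}}

```text
t: 14.05
eef_pos: [0.4608, -0.3172, 0.1791]
tool_rot: [-0.466, 0.464, -0.53, 0.536]
contact_force: [0.7, -0.5, 0.9]
gripper_width: 0.526
```

```bash
python3 - <<'E'
from h import *
o,e,R=eef();print(e,o['contact_force'],o['gripper_width'])
c=snap('side')
cv2.imwrite('pics/s6.png',cv2.resize(c['color'][60:260,220:480,::-1],None,fx=3,fy=3,interpolation=cv2.INTER_CUBIC))
T=np.array([.6459,-.0415,0])
goal(T+[0,0,.17],np.pi/2+.196)
# red key centre
for n in('side','top'):
    c=snap(n) if n=='top' else c
    h=cv2.cvtColor(c['color'],cv2.COLOR_RGB2HSV);m=cv2.inRange(h,(0,140,50),(5,255,255))|cv2.inRange(h,(174,140,50),(180,255,255))
    k,l,s,ce=cv2.connectedComponentsWithStats(m)
    for i in range(1,k):
        if s[i,4]>15:print(n,s[i].tolist(),ce[i].round(1),px(c,*ce[i],.054).round(4),px(c,*ce[i]).round(4))
E
```

```text
[ 0.46081644 -0.31722939  0.17910462] [ 0.73736103 -0.52672618  0.93264949] 0.5261923448272476
t 14.1 turn [ -0.29 -19.02   0.17] shift now-axes [-297.7    6.9  147.1] after-turn [-233.5    6.7  236.1]
side [339, 22, 8, 22, 31] [342.9  32.8] [ 0.7858 -0.7332  0.054 ] [ 0.73   -0.6045  0.1348]
side [276, 167, 11, 13, 103] [281.2 172.7] [ 0.642  -0.0345  0.054 ] [ 0.6422 -0.0347  0.0537]
side [178, 175, 26, 19, 142] [189.5 185.3] [0.8297 0.1091 0.054 ] [0.8691 0.0782 0.0009]
side [157, 194, 17, 12, 77] [164.3 199.6] [0.8565 0.1752 0.054 ] [0.8919 0.1522 0.0083]
side [280, 328, 6, 4, 16] [282.6 329.4] [0.4269 0.3329 0.054 ] [0.4384 0.3191 0.0098]
side [280, 332, 7, 4, 17] [283.1 333.5] [0.4218 0.3398 0.054 ] [0.4325 0.327  0.0119]
top [242, 64, 16, 10, 78] [249.2  68.8] [0.8687 0.1452 0.054 ] [0.891  0.1517 0.0113]
top [263, 73, 27, 18, 158] [274.9  78.7] [0.8434 0.0786 0.054 ] [ 8.706e-01  8.320e-02 -8.000e-04]
top [557, 103, 16, 24, 76] [564.1 115. ] [ 0.7637 -0.6581  0.054 ] [ 0.7303 -0.6048  0.1346]
top [315, 149, 13, 14, 129] [320.7 155.1] [ 0.644  -0.0414  0.054 ] [ 0.6438 -0.0413  0.0546]
top [170, 234, 6, 8, 21] [172.6 237.5] [0.4331 0.3079 0.054 ] [0.4367 0.322  0.0095]
```

View pics/s6.png

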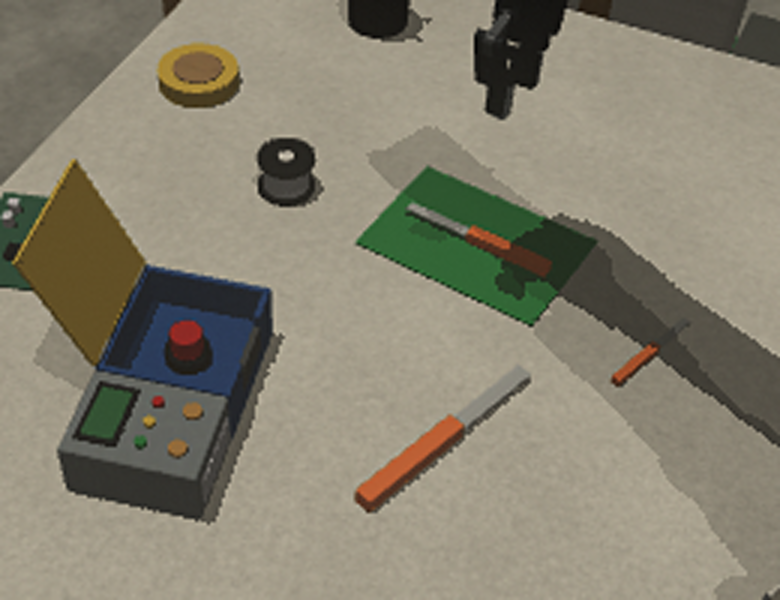

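The tool lies on the mat, the lid is open, and the key is exposed at crop (187,338). Key centre is about (0.644, −0.041). I shut the fingers and go above the key.

Request:
{"method": "play_rows", "body": {
  "increments": [
    [[0,0,0],[0,-6.3,0]],
    [[0,0,0],[0,-6.3,0]],
    [[0,0,0],[-0.3,-6.4,0.2]],
    [[-0.018,0,0.018],[0,0,0]],
    [[-0.018,0,0.018],[0,0,0]],
    [[-0.018,0,0.018],[0,0,0]],
    [[-0.018,0,0.018],[0,0,0]],
    [[-0.018,0,0.018],[0,0,0]],
    [[-0.018,0,0.018],[0,0,0]],
    [[-0.018,0,0.018],[0,0,0]],
    [[-0.018,0,0.018],[0,0,0]],
    [[-0.018,0,0.018],[0,0,0]],
    [[-0.018,0,0.018],[0,0,0]],
    [[-0.018,0,0.018],[0,0,0]],
    [[-0.018,0,0.018],[0,0,0]],
    [[-0.018,0,0.018],[0,0,0]],
    [[0,0,0],[0,0,0]],
    [[0,0,0],[0,0,0]]
  ],
  "gripper": 0.0,
  "grip_force": 60
}}

```text
t: 15.65
eef_pos: [0.6418, -0.0385, 0.1714]
tool_rot: [-0.546, 0.548, -0.451, 0.445]
contact_force: [-1.1, 0.5, 0.5]
gripper_width: 0.002
```

```bash
python3 - <<'E'
from h import *
o,e,R=eef();print(e,o['contact_force'],o['gripper_width'])
goal([.6447,-.0412,.080],np.pi/2+.196)
E
```

```text
[ 0.64182589 -0.03846821  0.17142598] [-1.12497186  0.53116102  0.53151325] 0.001604122154577612
t 15.65 turn [ 0.44  0.19 -0.29] shift now-axes [ 3.7 91.4  3. ] after-turn [ 3.2 91.4  2.3]
```

Request:
{"method": "play_rows", "body": {
  "increments": [
    [[0.003,0,0.0025],[0.4,0.2,-0.3]],
    [[0,0.012,0],[0,0,0]],
    [[0,0.015,0],[0,0,0]],
    [[0,0.015,0],[0,0,0]],
    [[0,0.015,0],[0,0,0]],
    [[0,0.015,0],[0,0,0]],
    [[0,0.01,0],[0,0,0]],
    [[0,0.008,0],[0,0,0]],
    [[0,0,0],[0,0,0]],
    [[0,0,0],[0,0,0]],
    [[0,0,0],[0,0,0]]
  ]
}}

```text
t: 16.57
eef_pos: [0.6461, -0.0434, 0.0839]
tool_rot: [0.546, -0.545, 0.449, -0.451]
contact_force: [-0.1, 0.4, 0.1]
gripper_width: -0.002
```

```bash
python3 - <<'E'
from h import *
F=[]
for i in range(6): read_camera('top'); o,e,R=eef(); F.append(np.r_[e,o['contact_force']])
print(np.mean(F,0).round(4),np.std(F,0).round(4))
goal([.6447,-.0412,.060],np.pi/2+.196)
E
```

```text
[ 0.6461 -0.0432  0.084  -0.0447 -0.4228 -0.0444] [1.000e-04 1.000e-04 2.000e-04 4.478e-01 5.575e-01 4.114e-01]
t 16.8667 turn [-0.16 -0.2   0.09] shift now-axes [-2.1 23.7 -0.9] after-turn [-2.1 23.7 -0.8]
```

Request:
{"method": "play_rows", "body": {
  "increments": [
    [[-0.002,0.006,-0.001],[0,0,0]],
    [[0,0.006,0],[0,0,0]],
    [[0,0.006,0],[0,0,0]],
    [[0,0.004,0],[0,0,0]],
    [[0,0.003,0],[0,0,0]],
    [[0,0.002,0],[0,0,0]],
    [[0,0,0],[0,0,0]],
    [[0,0,0],[0,0,0]]
  ]
}}

```text
t: 17.53
eef_pos: [0.6443, -0.0414, 0.0561]
tool_rot: [0.546, -0.545, 0.449, -0.451]
contact_force: [-0.0, 0.3, -0.2]
gripper_width: 0.0
```

```bash
cat > m.py <<'E'
from h import *
F=[]
for i in range(8): read_camera('top'); o,e,R=eef(); F.append(np.r_[e,o['contact_force']])
print(o['t'],np.mean(F,0).round(4))
E
python3 m.py
```

```text
17.9333 [ 0.6445 -0.0414  0.0564  0.026  -0.0816  0.1585]
```

Request:
{"method": "play_rows", "body": {
  "increments": [
    [[0,0.002,0],[0,0,0]],
    [[0,0.002,0],[0,0,0]],
    [[0,0.001,0],[0,0,0]],
    [[0,0,0],[0,0,0]],
    [[0,0,0],[0,0,0]]
  ]
}}

```text
t: 18.35
eef_pos: [0.6446, -0.0414, 0.0514]
tool_rot: [0.546, -0.545, 0.449, -0.451]
contact_force: [0.5, -0.8, 4.1]
gripper_width: 0.001
```

```bash
python3 m.py
```

```text
18.75 [ 0.6446 -0.0414  0.0514  0.2158 -0.1743  3.6394]
```

Request:
{"method": "play_rows", "body": {
  "increments": [
    [[0,0.002,0],[0,0,0]],
    [[0,0.002,0],[0,0,0]],
    [[0,0.0014,0],[0,0,0]],
    [[0,0,0],[0,0,0]],
    [[0,0,0],[0,0,0]],
    [[0,0,0],[0,0,0]]
  ]
}}

```text
t: 19.25
eef_pos: [0.6446, -0.0414, 0.0459]
tool_rot: [0.546, -0.545, 0.449, -0.451]
contact_force: [0.2, 0.1, 5.4]
gripper_width: 0.002
```

```bash
python3 m.py; python3 -c "
from h import *
A=snap('side')['color'][60:260,220:480,::-1];cv2.imwrite('pics/s7.png',cv2.resize(A,None,fx=3,fy=3,interpolation=cv2.INTER_CUBIC))"
```

```text
19.65 [ 0.6446 -0.0414  0.0459  0.5391 -0.2436  5.7271]
```

View pics/s7.png

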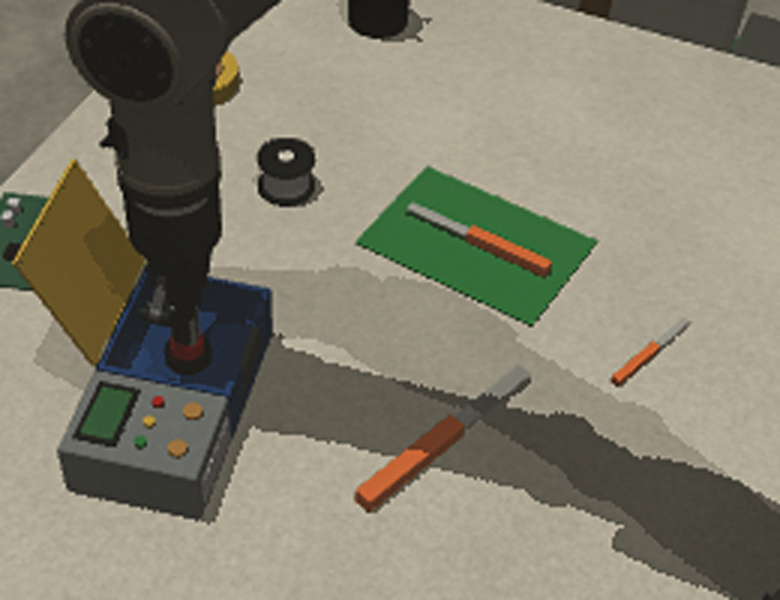

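The fingertips are on the key at crop (187,345). The lid is still open, the tool is on the mat, and force and position both fit about 8 mm of travel. I hand in.

```bash
python3 -c "
from station import *
print(hand_in())"
```

```text
the job is handed in; nothing more can be done
None
```

The job is done and handed in at about 20 s on the robot's clock. I levered the yellow lid open with the mid-sized pry tool, laid the tool back on the green mat, and handed in while holding the red key about half way down with the shut fingertips.

- **Lid:** both cameras put it at about 2.02 rad while the blade was still against it. It looked unchanged in the last picture.
- **Tool:** it lies flat on the mat, within its edges.
- **Key:** the fingertips are at z = 0.0459 m, which is about 8.1 mm of travel. The averaged force was 5.7 N; the spring should give 5.4 N at 8 mm, so the two readings differ by about 1 mm of travel. The key was never near fully down.
- **Bystanders:** the arm stayed clear of the tray, the jar and the reel. Only the reel was visible in the last picture, and it had not moved.

No check failed. The side camera's image sat up to about 1 px lower than the calibration predicted, which was within tolerance.

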